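# Dress the wire stand and hold up the fullest spool tin

### The job

Get the bench wire stand ready for a new spool: thread the wide support disc and then the narrow bush down its spindle, each fully home and let go. Then heft the three closed spool tins one at a time, from the robot's left to its right, lifting each a few centimetres clear of its tray and standing it back upright in the tray, to feel which holds the most wire. Finish holding the heaviest tin in the gripper, upright and still, above the tray and more than 10 cm over the counter, with the other two standing in the tray and the other things on the counter left where they are.

Things in the scene. Friction and masses are not known exactly. Their poses are not given: they have to be found in the camera images.
- stand: bench wire stand, fixed: a grey steel plate 200 x 110 mm, 10 mm thick, with an upright spindle and a low wire guide. Origin: underside of the plate, on the spindle's axis; z up. The plate runs from 65 mm on the -x side to 135 mm on the +x side of the spindle and 55 mm to either side in y; wire guide: a thin rod with an eye, 110 mm from the spindle along +x, 86 mm high
- stand_seat (a point): point on the top face of the stand's plate, on the spindle's axis: the underside of the disc lies here when the disc is fully home; z up
- stand_tip (a point): top of the spindle, 60 mm above stand_seat. The spindle is a round steel pin 12 mm in diameter, its last 8 mm tapering to 5 mm
- disc: support disc of the stand: a thick loose steel ring, 50 mm outside diameter, 17 mm bore, 16 mm thick, 200 g, lying flat on the counter. Origin: centre of its underside, z up. It goes first on the spindle and lies on the plate
- bush: centring bush of the stand: a small loose steel sleeve, 26 mm outside diameter, 17 mm bore, 22 mm tall, 50 g, standing on end on the counter. Origin: centre of its underside, z up. It goes second and stands on the disc, its underside 16 mm above stand_seat
- tray: low dark steel tray, fixed, 104 x 340 mm, 16 mm high, floor 4 mm thick; its long side runs along its own y and the three tins stand in a row in it about 110 mm apart. Origin: centre of its underside, z up
- tin_a: the left one (largest y) of three identical closed bare-metal tins, round, 62 mm in diameter, 79 mm tall, lid tight. A steel wire spool inside can shift a few mm. The heaviest weighs 0.45 to 0.55 kg in all, the others 0.18 to 0.35 kg; which is which changes. Origin: centre of its underside, z up, 4 mm above the counter in the tray. Lifted: 15 mm clear of the tray
- tin_b: the middle one of three identical closed bare-metal tins, round, 62 mm in diameter, 79 mm tall, lid tight. A steel wire spool inside can shift a few mm. The heaviest weighs 0.45 to 0.55 kg in all, the others 0.18 to 0.35 kg; which is which changes. Origin: centre of its underside, z up, 4 mm above the counter in the tray. Lifted: 15 mm clear of the tray
- tin_c: the right one (smallest y) of three identical closed bare-metal tins, round, 62 mm in diameter, 79 mm tall, lid tight. A steel wire spool inside can shift a few mm. The heaviest weighs 0.45 to 0.55 kg in all, the others 0.18 to 0.35 kg; which is which changes. Origin: centre of its underside, z up, 4 mm above the counter in the tray. Lifted: 15 mm clear of the tray
- stapler: black desk stapler, 125 x 30 mm, 50 mm high, loose; leave alone. Origin: centre of its underside
- tape: roll of brown parcel tape lying flat, 96 mm in diameter, 48 mm high, loose; leave alone. Origin: centre of its underside
- pencup: round dark metal pen cup, 72 mm in diameter, 100 mm high, pens standing out to about 170 mm, loose; leave alone. Origin: centre of its underside
- pads: block of white note pads, 105 x 148 mm, 35 mm high, loose; leave alone. Origin: centre of its underside
- stick: white plastic cutting stick of the guillotine, 300 mm long along its x, 14 x 14 mm, loose; leave alone. Origin: centre of its underside
- driver: screwdriver with black handle, 190 mm long along its x, loose; leave alone. Origin: under the middle of its length
Mind the look-alikes: they are no part of the job. What is shaped like the tin_a but purple is not meant.

How it is judged:
By the outcome, as a careful person would: the job done as asked, in the order asked, and still so for the second after the job is handed in, while the arm keeps its last pose, push and grip.
It also fails if it takes over 72 s, if anything falls off the work surface, if the arm or the gripper's body presses on something with over 40 N, if the wrist force passes 120 N, or if a joint passes its speed limit or range.

### The arm

A 7-joint arm with a two-finger parallel gripper is mounted at the origin on the work surface. World frame = base frame: x ahead of the robot, y to its left, z up, the work surface at z = 0. Lengths are in m, angles in degrees, forces in N, time in s.
With the tool pointing down it reaches from about 0.425 to 0.875 m from the base axis. Payload 4.7 kg.
Tool frame: the origin (TCP) lies on the mounting face of the last link; the fingertips stand 182 mm ahead of it and the grasp point (between the pads) lies 164 mm ahead of it; z points along the fingers, x is the direction in which the jaws open and shut, and the axes are right-handed (so a half turn about z gives the same grasp; the last joint's range is limited). The gripper opens to 87 mm and grips with 3 to 60 N. Pads are 19 mm wide; open, the fingers measure 117 mm over their backs; the gripper's body (75 mm by 190 mm) begins 51 mm behind the grasp point.
Start: joints at [72.943, 18.392, -4.016, 83.108, 1.295, 78.541, -3.26], TCP at [0.199, -0.619, 0.405] pointing down, gripper open.
Joint ranges: [-163.93, 163.93], [-17.29, 119.83], [-79.2, 71.16], [3.27, 140.29], [-89.18, 269.18], [5.43, 117.66], [-154.24, 154.24]. Speed limits (degrees/s): [147.25, 147.25, 180, 180, 180, 180, 180].

### API

Orientations are given as [roll, pitch, yaw] about the fixed x, y, z axes, in that order (R = Rz(yaw) Ry(pitch) Rx(roll)).
In Python, from cell import status, cams, env, outline_of, landmark_of gives the robot as it stands. The module is installed in compiled form; this text tells all that it offers.
- The arm moves only by the tool jog_arm, never from a script. Its argument "rows" is a list of rows, each a list of 7 numbers: the closure, from 0 (fully open) to 1 (shut), then the shift along the tool's x, y, z in m, then the turn, a rotation vector about the tool's x, y, z in degrees. A call has 1 to 12 rows; each row shifts and turns the commanded pose from where the row before left it, along the tool's axes as they then stand; what a row does not reach is not made up. A row lasts 1/12 s, in which the tool goes at most 41.7 mm and 7.16 degrees, less where a joint would pass 70% of its speed; a pose out of reach is approached as far as the arm can. A call with a gripper value outside its range is refused whole. The fingers move at their own pace and stop on an object; "grip_force" is the grip in N (left out, the last holds). Time passes only in rows, so rows that do not move let the fingers close. It gives the time, the measured TCP pose, the force and the opening at its end, in the units of the state.
- status.get_obs(): the state, without advancing time (a new reading comes with each control period).
- cams.read_camera(name): name is "side" or "top"; returns (picture, depth): 384x512x3 uint8, red, green, blue; 384x512 float32, m along the optical axis (not along the pixel's ray), 0 where there is no reading.
- cams.camera_params(name): a dict with "vfov" (degrees; the focal length in pixels is half the picture's height over the tangent of half this angle, whatever the lens; pixels are square), "cx", "cy" (the principal point, pixels), "eye" and "attitude" of the camera in the world. Camera axes: x right, y up, looking along -z (the intrinsics and any distortion apply to the point x, -y, -z); pixel columns grow to the right and rows downward; lengths in m; the calibration is good to about 2 mm. A picture is of the moment at which its call begins. camera_params takes no time and is no camera call.
- env.sign_off(): hands the job in, once; it reports no verdict.
Trained networks look in the newest picture that a camera, given by its name, has taken for a name from the list of things; names that differ only in an ending like _2 or _b are one class to them, and where a whole thing is asked for, a point or a joint stands for the part that bears it (a point fixed in the world has none). Each returns a list of dicts, best first, with "conf" (0 to 1); they miss things now and then, are a little off and sometimes report something else, mostly with a low value. They report only what shows in the picture. A call takes as long as a camera call. They do not tell look-alikes from the thing itself.
- outline_of(camera, name): "pixels" (384x512 bool, what is visible of it) and "box" ([left, top, right, bottom] in pixels, round what is visible of it).
- landmark_of(camera, name): "position" ([row, column] in pixels: a listed point, or the origin of a listed thing).
The state is a dict: "time_s": time; "qpos": joint angles; "joint_velocities": joint speeds; "effort": joint torques, N m; "tool_pos": TCP position; "tool_rot": TCP orientation; "force": force on the tool from outside, world axes, zero at the start; "wrist_torque": the same for the moment, N m; "grip_width": finger opening in m.
Only numpy, scipy, OpenCV 4.12 (cv2) and the standard library are available. Lean on these libraries where they do the work, as an engineer would, in place of code of your own. Each camera call takes 0.05 s, during which the arm holds its last target. There are 200 camera calls.

## Working session

There is one attempt and no reset: what is moved stays moved. The work goes in short steps, Python scripts to look and compute and a tool call to move; the robot and the scene stay as the last step left them, time stands still between calls to the robot, and variables do not carry over. Pictures are saved under pics/ and viewed, about 8 in all and at most 12, crops included, and the job is handed in when it is done.

Besides the shell and the picture viewer there is one more tool, called after "Call:" as name(argument=value, ...), one argument or row to a line, values as JSON. jog_arm: Moves the arm, as the interface text tells. Its arguments: {"type":"object","properties":{"rows":{"type":"array"},"grip_force":{"type":"number"}},"required":["rows"]}

```bash
mkdir -p pics; cat > h.py <<'E'
import numpy as np, cv2
from scipy.spatial.transform import Rotation as R
from cell import status, cams, env, outline_of, landmark_of
def par(n):
    p=cams.camera_params(n); return p
def f_of(p): return 192/np.tan(np.radians(p['vfov'])/2)
def save(n,fn):
    im,d=cams.read_camera(n); cv2.imwrite('pics/'+fn,im[:,:,::-1]); np.save('last_%s.npy'%n,d); np.save('img_%s.npy'%n,im); return im,d
E
python3 - <<'E'
from h import *
s=status.get_obs(); print({k:np.round(v,3) for k,v in s.items()})
for n in('side','top'):
    print(par(n)); save(n,n+'0.png')
    for k in ['stand','stand_seat','stand_tip','disc','bush','tray','tin_a','stapler','tape','pencup','pads','stick','driver']:
        if k not in('stand_seat','stand_tip'):
            print(n,k,'O',[(round(o['conf'],2),[int(x) for x in o['box']]) for o in outline_of(n,k)][:5])
        if k in('stand_seat','stand_tip','disc','bush','tin_a','tray'): print(n,k,'L',[(round(o['conf'],2),np.round(o['position'],1).tolist()) for o in landmark_of(n,k)][:5])
print(status.get_obs()['time_s'])
a=cv2.imread('pics/side0.png');b=cv2.imread('pics/top0.png')
E
```

```text
{'time_s': np.float64(0.0), 'qpos': array([72.944, 18.439, -4.017, 83.173,  1.296, 78.54 , -3.259]), 'joint_velocities': array([-0.144, -0.12 , -0.113,  0.122, -0.066, -0.1  ,  0.004]), 'effort': array([-0.0000e+00, -4.9129e+01, -4.0400e-01, -3.1253e+01, -6.4000e-02,
        4.4000e-02,  0.0000e+00]), 'tool_pos': array([ 0.199, -0.618,  0.404]), 'tool_rot': array([ 1.79994e+02,  1.06000e-01, -7.21320e+01]), 'force': array([-0.115,  0.283, -0.334]), 'wrist_torque': array([0.01 , 0.027, 0.016]), 'grip_width': np.float64(0.087)}
{'vfov': 43.88514076830485, 'cx': 256.8668164258726, 'cy': 193.8986163278261, 'eye': array([0.38243733, 1.13963932, 0.77734156]), 'attitude': array([  59.52045354,   -0.35494883, -171.29190778])}
side stand O [(0.57, [250, 159, 313, 188])]
side stand_seat L [(0.91, [173.4, 295.0]), (0.6, [156.3, 291.0])]
side stand_tip L [(0.95, [157.3, 288.3])]
side disc O [(0.55, [230, 198, 245, 209])]
side disc L [(0.55, [195.1, 329.4]), (0.5, [203.7, 238.0])]
side bush O [(0.59, [293, 201, 302, 210])]
side bush L [(0.46, [214.3, 297.6])]
side tray O [(0.79, [221, 237, 303, 3
[... 1195 characters left out ...]
, 196, 222, 239]), (0.51, [98, 142, 179, 152])]
top tray L [(0.74, [216.8, 170.3])]
top tin_a O [(0.78, [121, 164, 147, 183]), (0.77, [156, 208, 179, 227]), (0.66, [102, 249, 129, 273]), (0.63, [121, 204, 144, 224]), (0.62, [189, 212, 209, 236])]
top tin_a L [(0.96, [215.4, 169.2]), (0.91, [220.1, 200.1]), (0.9, [216.1, 137.4]), (0.76, [165.2, 169.7]), (0.67, [256.2, 121.9])]
top stapler O [(0.9, [194, 248, 228, 267]), (0.24, [371, 231, 418, 267])]
top tape O [(0.83, [273, 119, 296, 150])]
top pencup O [(0.95, [231, 125, 252, 151])]
top pads O [(0.62, [369, 231, 420, 267])]
top stick O [(0.72, [97, 143, 181, 151])]
top driver O [(0.58, [275, 254, 296, 284]), (0.53, [306, 178, 355, 243])]
1.8
```

```bash
python3 - <<'E'
import cv2
for n in('side','top'):
    a=cv2.imread(f'pics/{n}0.png')
    c=a[90:290,90:390] if n=='top' else a[130:350,130:370]
    cv2.imwrite(f'pics/{n}0c.png',cv2.resize(c,None,fx=2.6,fy=2.6,interpolation=cv2.INTER_CUBIC))
E
```

```text
(no output)
```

View pics/top0c.png

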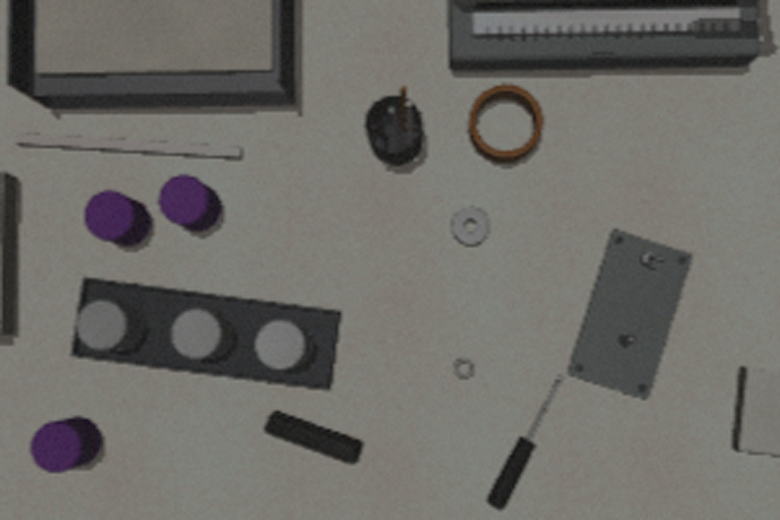

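View pics/side0c.png

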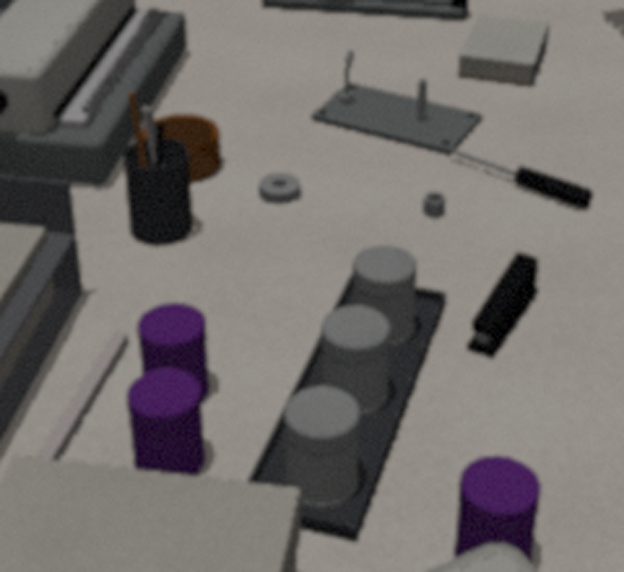

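```bash
cat >> h.py <<'E'
def ray(n,row,col):
    p=par(n); f=f_of(p); A=R.from_euler('xyz',p['attitude'],degrees=True).as_matrix()
    d=np.stack([(np.asarray(col,float)-p['cx'])/f,-(np.asarray(row,float)-p['cy'])/f,-np.ones_like(np.asarray(row,float))],-1)
    return p['eye'],d@A.T
def onz(n,row,col,z):
    e,d=ray(n,row,col); return e+d*((z-e[2])/d[...,2])[...,None]
def cloud(n,D):
    r,c=np.mgrid[0:384,0:512]; e,d=ray(n,r,c); return e+d*D[...,None]
def tri(r1,c1,r2,c2):
    e1,d1=ray('top',r1,c1); e2,d2=ray('side',r2,c2)
    d1=d1/np.linalg.norm(d1); d2=d2/np.linalg.norm(d2)
    t=np.linalg.lstsq(np.stack([d1,-d2],1),e2-e1,rcond=None)[0]
    a,b=e1+t[0]*d1,e2+t[1]*d2; return (a+b)/2,np.linalg.norm(a-b)
E
python3 - <<'E'
from h import *
for n in('top','side'):
    D=np.load(f'last_{n}.npy'); P=cloud(n,D); P[D==0]=np.nan
    bg=P[...,2][(np.abs(P[...,2])<.012)]; print(n,'table z med,std',np.median(bg),bg.std())
    np.save(f'P_{n}.npy',P)
P=np.load('P_top.npy');S=np.load('P_side.npy')
def box(name,c,r,zlo,zhi):
    for nm,Q in(('top',P),('side',S)):
        m=(np.hypot(Q[...,0]-c[0],Q[...,1]-c[1])<r)&(Q[...,2]>zlo)&(Q[...,2]<zhi)
        q=Q[m]
        if len(q): print(name,nm,len(q),'mean',np.round(q.mean(0),4),'mid',np.round((q.max(0)+q.min(0))/2,4),'ext',np.round(np.ptp(q,axis=0),3))
for name,px,z,r,lo in [('disc',(177,270.8),.016,.04,.011),('bush',(231.5,268),.022,.025,.012),('tin_a',(214.6,129.2),.083,.045,.075),('tin_b',(218.5,165.4),.083,.045,.075),('tin_c',(222.7,198),.083,.045,.075),('spindle',(220.8,330.4),.06,.03,.03)]:
    c=onz('top',*map(np.array,px),z); print(name,'pix',np.round(c,4)); box(name,c,r,lo,z+.02)
print('tip tri',tri(218.0,331.6,157.3,288.3),'seat tri',tri(221.1,327.9,173.4,295.0))
for r,c in((221.1,327.9),):print('seat top',onz('top',np.array(r),np.array(c),.01))
print('seat side',onz('side',np.array(173.4),np.array(295.),.01), 'tip', onz('top',np.array(218.),np.array(331.6),.07),onz('side',np.array(157.3),np.array(288.3),.07))
# plate
for nm,Q in(('top',P),('side',S)):
    m=(np.abs(Q[...,2]-.01)<.004)&(np.hypot(Q[...,0]-.42,Q[...,1]+.3)<.15); print(nm,m.sum(), Q[m].mean(0))
for x in ['tray','stapler','tape','pencup','driver','stand']:
    o=outline_of('top',x)
    if o: m=o[0]['pixels']; print(x,np.round(np.nanmedian(P[m],0),3),np.round(np.nanmax(P[m],0),3),np.round(np.nanmin(P[m],0),3)) 
E
```

```text
top table z med,std 0.00041223358165720647 0.003204836464463271
side table z med,std -0.0001996178908756363 0.002741460278172771
disc pix [ 0.6238 -0.0942  0.016 ]
disc top 141 mean [ 0.6253 -0.0914  0.0161] mid [ 0.6256 -0.0915  0.017 ] ext [0.046 0.048 0.011]
disc side 114 mean [ 0.6304 -0.0938  0.015 ] mid [ 0.63   -0.0951  0.0152] ext [0.049 0.051 0.007]
bush pix [ 0.4394 -0.0814  0.022 ]
bush top 27 mean [ 0.4412 -0.0801  0.0216] mid [ 0.4411 -0.0798  0.0214] ext [0.02  0.024 0.012]
bush side 49 mean [ 0.4451 -0.0818  0.0183] mid [ 0.4454 -0.0821  0.0179] ext [0.024 0.027 0.012]
tin_a pix [0.5016 0.366  0.083 ]
tin_a top 303 mean [0.501  0.3686 0.0829] mid [0.5021 0.3688 0.0826] ext [0.061 0.063 0.014]
tin_a side 505 mean [0.5046 0.3689 0.0815] mid [0.5051 0.3664 0.0807] ext [0.063 0.062 0.011]
tin_b pix [0.4874 0.2493 0.083 ]
tin_b top 304 mean [0.4888 0.2519 0.0827] mid [0.489  0.2523 0.0825] ext [0.058 0.063 0.015]
tin_b side 403 mean [0.4923 0.2522 0.0815] mid [0.4927 0.2486 0.0808] ext [0.063 0.064 0.012]
tin_c pix [0.4723 0.1445 0.083 ]
tin_c top 301 mean [0.4741 0.1481 0.
[... 575 characters left out ...]
at top [ 0.47126646 -0.28530316  0.01      ]
seat side [ 0.46709237 -0.30792436  0.01      ] tip [ 0.48118233 -0.28716916  0.07      ] [ 0.4923709  -0.30636422  0.07      ]
top 1405 [ 0.47800234 -0.29449802  0.00981496]
side 736 [ 0.48277233 -0.29561201  0.00978257]
tray [0.492 0.238 0.005] [0.564 0.427 0.085] [ 0.416  0.081 -0.007]
stapler [0.356 0.109 0.042] [0.387 0.172 0.057] [ 0.322  0.055 -0.004]
tape [ 0.775 -0.144  0.044] [ 0.814 -0.099  0.055] [ 0.709 -0.184 -0.006]
pencup [0.747 0.003 0.05 ] [0.779 0.038 0.157] [ 0.708 -0.03  -0.005]
driver [ 0.31  -0.14   0.024] [ 0.353 -0.112  0.033] [ 0.265 -0.169 -0.002]
stand [ 0.506 -0.297  0.01 ] [ 0.62  -0.22   0.089] [ 0.4   -0.377 -0.009]
```

Top picture: the ring disc is at px (271,177) and the bush at (268,231). The spindle is at (330,221), with its guide at (340,190). The three bare tins in the tray are at (129,215), (165,218) and (198,223). Things that could be mistaken for them:
- **Tins:** purple tins at (134,173), (162,167) and (115,260) are not meant.
- **Disc:** the tape roll at (285,137) is brown and much bigger.
- **Spindle:** the guide rod at (340,190) is not it.

Choices by description are the grey ring, the small sleeve, the bare-metal tins and the spindle further from the guide. The two cameras agree to about 4 mm.

Call:
jog_arm(
  rows=[
    [0, -0.02, -0.0315, 0, 0, 0, 0],
    [0, -0.02, -0.0315, 0, 0, 0, 0],
    [0, -0.02, -0.0315, 0, 0, 0, 0],
    [0, -0.02, -0.0315, 0, 0, 0, 0],
    [0, -0.02, -0.0315, 0, 0, 0, 0],
    [0, -0.02, -0.0315, 0, 0, 0, 0],
    [0, -0.02, -0.0315, 0, 0, 0, 0],
    [0, -0.02, -0.0315, 0, 0, 0, 0],
    [0, -0.02, -0.0315, 0, 0, 0, 0],
    [0, -0.02, -0.0315, 0, 0, 0, 0],
    [0, -0.02, -0.0315, 0, 0, 0, 0],
    [0, -0.02, -0.0315, 0, 0, 0, 0],
  ],
)

```text
time_s: 3.1
tool_pos: [0.4863, -0.2727, 0.4051]
tool_rot: [-180.0, -0.0, -72.1]
force: [0.3, -0.1, -0.0]
grip_width: 0.087
```

```bash
cat > go.py <<'E'
import sys; from h import *
def go(x,y,z,yaw=None):
    s=status.get_obs(); T=R.from_euler('xyz',s['tool_rot'],degrees=True)
    yw=s['tool_rot'][2]
    if yaw is not None:
        G=R.from_euler('xyz',[180,0,yaw],degrees=True); print('turn rotvec',np.round(np.degrees((T.inv()*G).as_rotvec()),2))
        print('shift after turn',np.round(G.inv().apply(np.array([x,y,z])-s['tool_pos']),4))
    d=T.inv().apply(np.array([x,y,z])-s['tool_pos'])
    print('t',round(float(s['time_s']),2),'pos',np.round(s['tool_pos'],4),'rot',np.round(s['tool_rot'],1),'F',np.round(s['force'],1),'M',np.round(s['wrist_torque'],2),'w',round(float(s['grip_width']),4),'q',np.round(s['qpos'],0))
    print('shift now',np.round(d,4),'rows',np.linalg.norm(d)/.0417)
if __name__=='__main__': go(*map(float,sys.argv[1:]))
E
python3 go.py .628 -.093 .186 -108
```

```text
turn rotvec [-3.000e-02 -4.000e-02  3.585e+01]
shift after turn [-0.2147 -0.0792  0.2191]
t 3.1 pos [ 0.4863 -0.2727  0.4051] rot [-180.    -0.   -72.1] F [ 0.3 -0.1 -0. ] M [-0.07 -0.08  0.04] w 0.087 q [ 46.   8. -22.  96.   3.  76. -48.]
shift now [-0.1278 -0.1899  0.2191] rows 7.5975881578914315
```

Call:
jog_arm(
  rows=[
    [0, 0, 0, 0.03, 0, 0, 6],
    [0, 0, 0, 0.03, 0, 0, 6],
    [0, 0, 0, 0.03, 0, 0, 5.9],
    [0, -0.03, -0.0236, 0.011, 0, 0, 0],
    [0, -0.03, -0.0236, 0.011, 0, 0, 0],
    [0, -0.03, -0.0236, 0.011, 0, 0, 0],
    [0, -0.03, -0.0236, 0.011, 0, 0, 0],
    [0, -0.03, -0.0236, 0.011, 0, 0, 0],
    [0, -0.03, -0.0236, 0.011, 0, 0, 0],
  ],
)

```text
time_s: 3.85
tool_pos: [0.6282, -0.0931, 0.2483]
tool_rot: [-180.0, -0.0, -90.1]
force: [1.0, -0.1, -0.3]
grip_width: 0.0867
```

```bash
python3 go.py .628 -.093 .186 -90
```

```text
turn rotvec [-0.02 -0.02 -0.07]
shift after turn [-0.0001  0.0002  0.0623]
t 3.85 pos [ 0.6282 -0.0931  0.2483] rot [-180.    -0.   -90.1] F [ 1.  -0.1 -0.3] M [-0.05 -0.06  0.  ] w 0.0867 q [ 26.  25. -25.  95.  12.  63. -92.]
shift now [-0.0001  0.0002  0.0623] rows 1.4948045755410861
```

Call:
jog_arm(
  rows=[
    [0, 0, 0, 0.03, 0, 0, 0],
    [0, 0, 0, 0.02, 0, 0, 0],
    [0, 0, 0, 0.011, 0, 0, 0],
    [1, 0, 0, 0, 0, 0, 0],
    [1, 0, 0, 0, 0, 0, 0],
    [1, 0, 0, 0, 0, 0, 0],
    [1, 0, 0, 0, 0, 0, 0],
    [1, 0, 0, 0, 0, 0, 0],
  ],
  grip_force=25,
)

```text
time_s: 4.52
tool_pos: [0.6278, -0.0949, 0.1894]
tool_rot: [-179.8, -0.0, -90.1]
force: [-0.3, 0.3, 0.3]
grip_width: 0.0616
```

Call:
jog_arm(
  rows=[
    [1, 0, 0, 0, 0, 0, 0],
    [1, 0, 0, 0, 0, 0, 0],
    [1, 0, 0, 0, 0, 0, 0],
  ],
)

```text
time_s: 4.77
tool_pos: [0.6275, -0.0948, 0.1887]
tool_rot: [-179.9, -0.0, -90.1]
force: [-1.0, -0.4, 5.1]
grip_width: 0.0496
```

```bash
python3 go.py .4765 -.287 .30 -90
```

```text
turn rotvec [-0.07 -0.05 -0.06]
shift after turn [ 0.1922  0.151  -0.1113]
t 4.77 pos [ 0.6275 -0.0948  0.1887] rot [-179.9   -0.   -90.1] F [-1.  -0.4  5.1] M [-0.21  0.13 -0.06] w 0.0496 q [ 25.  29. -24.  97.  14.  57. -94.]
shift now [ 0.1925  0.1507 -0.1113] rows 6.441292021429565
```

Call:
jog_arm(
  rows=[
    [1, 0, 0, -0.02, 0, 0, 0],
    [1, 0, 0, -0.035, 0, 0, 0],
    [1, 0, 0, -0.035, 0, 0, 0],
    [1, 0.0275, 0.0216, 0, 0, 0, 0],
    [1, 0.0275, 0.0216, 0, 0, 0, 0],
    [1, 0.0275, 0.0216, 0, 0, 0, 0],
    [1, 0.0275, 0.0216, 0, 0, 0, 0],
    [1, 0.0275, 0.0216, 0, 0, 0, 0],
    [1, 0.0275, 0.0216, 0, 0, 0, 0],
    [1, 0.0275, 0.0216, 0, 0, 0, 0],
    [1, 0, 0, 0, 0, 0, 0],
  ],
)

```text
time_s: 5.68
tool_pos: [0.4702, -0.2941, 0.2769]
tool_rot: [179.7, -0.2, -90.7]
force: [-0.5, -1.3, -2.2]
grip_width: 0.0494
```

```bash
python3 go.py .4765 -.288 .275 -90; python3 - <<'E'
from h import *
s=status.get_obs()
for n in('side','top'):
    im,d=save(n,n+'1.png')
    x=cloud(n,d);x[d==0]=np.nan;np.save(f'P_{n}1.npy',x)
    print(n,[(round(o['conf'],2),np.round(o['position'],1)) for o in landmark_of(n,'stand_tip')],[(round(o['conf'],2),np.round(o['position'],1)) for o in landmark_of(n,'disc')])
zb=s['tool_pos'][2]-.1887
def at(Q,c,r,lo,hi):
    m=(np.hypot(Q[...,0]-c[0],Q[...,1]-c[1])<r)&(Q[...,2]>lo)&(Q[...,2]<hi); q=Q[m]
    if len(q): print(len(q),'mean',np.round(q.mean(0),4),'mid',np.round((q.max(0)+q.min(0))/2,4),'min',np.round(q.min(0),4),'max',np.round(q.max(0),4))
S=np.load('P_side1.npy')
print('disc'); at(S,s['tool_pos'],.045,zb,zb+.016)
print('pin'); at(S,s['tool_pos'],.02,.025,.07)
S0=np.load('P_side.npy');print('pin0'); at(S0,(.476,-.288),.02,.025,.07); print('disc0');at(S0,(.628,-.093),.04,.006,.02)
a=cv2.imread('pics/side1.png')[110:200,220:360]; b=cv2.imread('pics/top1.png')[150:290,260:400]
cv2.imwrite('pics/v1.png',np.vstack([cv2.resize(a,(700,450),interpolation=cv2.INTER_CUBIC)]))
E
```

```text
turn rotvec [ 0.29 -0.22 -0.67]
shift after turn [-0.0061 -0.0063  0.0019]
t 5.68 pos [ 0.4702 -0.2941  0.2769] rot [179.7  -0.2 -90.7] F [-0.5 -1.3 -2.2] M [-0.08  0.07 -0.03] w 0.0494 q [ 47.  14. -20. 105.   6.  62. -66.]
shift now [-0.0061 -0.0062  0.0019] rows 0.21468304236750482
side [(0.96, array([155.7, 292.2])), (0.18, array([173.4, 292.2]))] [(0.62, array([156.3, 297.7]))]
top [(0.76, array([219.3, 330.5])), (0.64, array([218.1, 169.2])), (0.4, array([224. , 326.1]))] [(0.59, array([136.3, 283.8]))]
disc
72 mean [ 0.4721 -0.2809  0.0982] mid [ 0.4733 -0.2892  0.0964] min [ 0.4493 -0.3199  0.0886] max [ 0.4974 -0.2585  0.1042]
pin
46 mean [ 0.4788 -0.2884  0.0456] mid [ 0.4789 -0.2902  0.0461] min [ 0.4732 -0.2988  0.0254] max [ 0.4847 -0.2815  0.0668]
pin0
45 mean [ 0.4789 -0.2896  0.0464] mid [ 0.479  -0.2882  0.047 ] min [ 0.4731 -0.2965  0.0251] max [ 0.4849 -0.28    0.0688]
disc0
142 mean [ 0.6292 -0.0918  0.0137] mid [ 0.63   -0.0951  0.0124] min [ 0.6055 -0.1208  0.006 ] max [ 0.6545 -0.0694  0.0188]
```

View pics/v1.png

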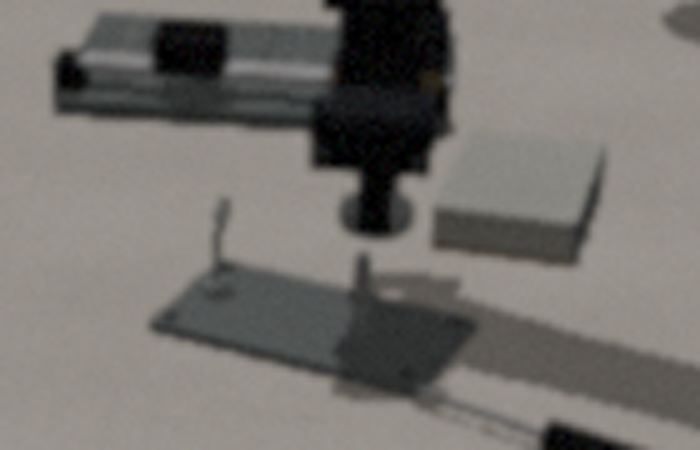

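```bash
python3 go.py .4765 -.288 .275 -90
```

```text
turn rotvec [-0.01  0.04  0.12]
shift after turn [0.0027 0.0003 0.0026]
t 5.98 pos [ 0.4768 -0.2853  0.2776] rot [-180.     0.   -89.9] F [-0.2  0.4 -2. ] M [0.04 0.02 0.06] w 0.0496 q [ 46.  14. -20. 105.   5.  62. -66.]
shift now [0.0027 0.0003 0.0026] rows 0.09101447595542604
```

```bash
cat > rel.py <<'E'
from h import *; from scipy.optimize import least_squares
import sys
r,zh,uz=map(float,sys.argv[1:4])  # radius, height of part, TCP-underside
s=status.get_obs(); zb=s['tool_pos'][2]-uz
Q=[];PN=[]
for i in range(4):
    im,d=cams.read_camera('side'); X=cloud('side',d); ok=d>0
    c=s['tool_pos']
    m=ok&(np.hypot(X[...,0]-c[0],X[...,1]-c[1])<r+.012)&(X[...,2]>zb-.002)&(X[...,2]<zb+zh+.004)
    g=im.astype(float).mean(-1)
    Q.append(np.c_[X[m],g[m]]); m=ok&(np.hypot(X[...,0]-.478,X[...,1]+.288)<.02)&(X[...,2]>.03)&(X[...,2]<.066); PN.append(X[m])
Q=np.vstack(Q);PN=np.vstack(PN)
def fit(P,r):
    # front arc: camera is in +y
    P=P[:,:2]; f=lambda p:np.hypot(P[:,0]-p[0],P[:,1]-p[1])-r
    o=least_squares(f,[P[:,0].mean(),P[:,1].mean()-r*.7],loss='soft_l1',f_scale=.002); return o.x
L=Q[Q[:,3]>45]
rim=L[(L[:,2]<zb+zh-.003)]
print('tool',np.round(s['tool_pos'],4),'zb',zb,'n',len(Q),len(L),len(rim))
print('part midx',(np.percentile(L[:,0],1)+np.percentile(L[:,0],99))/2,'ext',np.percentile(L[:,0],[1,99]),'circle',fit(rim,r))
print('pin midx',np.percentile(PN[:,0],[1,99]).mean(),'circle',fit(PN,.006),'y mean',PN[:,1].mean())
E
python3 rel.py .025 .016 .1887
```

```text
tool [ 0.4768 -0.2853  0.2776] zb 0.08891045878839607 n 381 270 132
part midx 0.47920367600116 ext [0.45568044 0.50272692] circle [ 0.48017324 -0.28736873]
pin midx 0.4791635296418292 circle [ 0.47941783 -0.29276775] y mean -0.2894892075205338
```

Call:
jog_arm(
  rows=[
    [1, 0.0033, 0.0003, 0.005, 0, 0, 0],
    [1, 0, 0, 0.006, 0, 0, 0],
    [1, 0, 0, 0.006, 0, 0, 0],
    [1, 0, 0, 0.006, 0, 0, 0],
    [1, 0, 0, 0.005, 0, 0, 0],
    [1, 0, 0, 0, 0, 0, 0],
    [1, 0, 0, 0, 0, 0, 0],
  ],
)

```text
time_s: 6.77
tool_pos: [0.4755, -0.29, 0.2492]
tool_rot: [179.9, 0.0, -90.0]
force: [-1.0, -0.6, -2.2]
grip_width: 0.0492
```

```bash
python3 go.py .4765 -.2885 .20 -90;python3 rel.py .025 .016 .1887
```

```text
turn rotvec [ 0.05  0.03 -0.03]
shift after turn [-0.0015 -0.001   0.0492]
t 6.77 pos [ 0.4755 -0.29    0.2492] rot [179.9   0.  -90. ] F [-1.  -0.6 -2.2] M [ 0.   -0.02  0.01] w 0.0492 q [ 46.  16. -20. 106.   6.  59. -66.]
shift now [-0.0014 -0.0011  0.0492] rows 1.179740012034244
tool [ 0.4755 -0.29    0.2492] zb 0.06046202808861861 n 364 248 103
part midx 0.47824658968124156 ext [0.45446569 0.50202749] circle [ 0.4782384  -0.29251168]
pin midx 0.4786788226323161 circle [ 0.47867941 -0.28499504] y mean -0.2870963411194125
```

Call:
jog_arm(
  rows=[
    [1, 0, 0, 0.007, 0, 0, 0],
    [1, 0, 0, 0.007, 0, 0, 0],
    [1, 0, 0, 0.007, 0, 0, 0],
    [1, 0, 0, 0.007, 0, 0, 0],
    [1, 0, 0, 0.007, 0, 0, 0],
    [1, 0, 0, 0, 0, 0, 0],
    [1, 0, 0, 0, 0, 0, 0],
  ],
)

```text
time_s: 7.55
tool_pos: [0.4754, -0.2899, 0.2139]
tool_rot: [179.9, 0.0, -90.0]
force: [0.1, -0.7, -1.6]
grip_width: 0.0493
```

```bash
python3 go.py .4765 -.2885 .20 -90
```

```text
turn rotvec [ 0.07  0.05 -0.03]
shift after turn [-0.0014 -0.0011  0.0139]
t 7.55 pos [ 0.4754 -0.2899  0.2139] rot [179.9   0.  -90. ] F [ 0.1 -0.7 -1.6] M [0.01 0.01 0.07] w 0.0493 q [ 46.  18. -20. 108.   7.  55. -67.]
shift now [-0.0014 -0.0012  0.0139] rows 0.33683308560388775
```

Call:
jog_arm(
  rows=[
    [1, 0, 0, 0.007, 0, 0, 0],
    [1, 0, 0, 0.0065, 0, 0, 0],
    [1, 0, 0, 0, 0, 0, 0],
    [1, 0, 0, 0, 0, 0, 0],
    [0.25, 0, 0, 0, 0, 0, 0],
    [0.25, 0, 0, 0, 0, 0, 0],
    [0.25, 0, 0, 0, 0, 0, 0],
    [0.25, 0, 0, 0, 0, 0, 0],
  ],
)

```text
time_s: 8.22
tool_pos: [0.4759, -0.2903, 0.2019]
tool_rot: [-179.9, -0.0, -90.0]
force: [-0.0, -0.6, 0.3]
grip_width: 0.0637
```

```bash
python3 go.py .443 -.083 .30 -90
```

```text
turn rotvec [-0.06 -0.04 -0.04]
shift after turn [-0.2073  0.0329 -0.0981]
t 8.22 pos [ 0.4759 -0.2903  0.2019] rot [-179.9   -0.   -90. ] F [-0.  -0.6  0.3] M [0.03 0.06 0.04] w 0.0637 q [ 46.  19. -19. 108.   8.  54. -68.]
shift now [-0.2072  0.033  -0.0983] rows 5.5555621806943645
```

Call:
jog_arm(
  rows=[
    [0.3, 0, 0, -0.025, 0, 0, 0],
    [0.3, 0, 0, -0.038, 0, 0, 0],
    [0.3, 0, 0, -0.035, 0, 0, 0],
    [0.3, -0.0345, 0.0056, 0, 0, 0, 0],
    [0.3, -0.0345, 0.0056, 0, 0, 0, 0],
    [0.3, -0.0345, 0.0056, 0, 0, 0, 0],
    [0.3, -0.0345, 0.0056, 0, 0, 0, 0],
    [0.3, -0.0345, 0.0056, 0, 0, 0, 0],
    [0.3, -0.0345, 0.0056, 0, 0, 0, 0],
    [0.3, 0, 0, 0.03, 0, 0, 0],
    [0.3, 0, 0, 0.03, 0, 0, 0],
    [0.3, 0, 0, 0, 0, 0, 0],
  ],
)

```text
time_s: 9.22
tool_pos: [0.4396, -0.0821, 0.2355]
tool_rot: [179.6, 0.1, -89.9]
force: [-1.5, 1.4, -0.5]
grip_width: 0.0611
```

```bash
python3 - <<'E'
from h import *
for n in('side','top'):
    im,d=save(n,n+'2.png'); x=cloud(n,d); 
    m=(d>0)&(np.hypot(x[...,0]-.476,x[...,1]+.29)<.035)&(x[...,2]>.014)&(x[...,2]<.035); q=x[m]
    if len(q): print(n,'disc',len(q),np.round(q.mean(0),4),np.round((q.max(0)+q.min(0))/2,4),np.percentile(q[:,2],[10,50,90]))
    m=(d>0)&(np.hypot(x[...,0]-.443,x[...,1]+.082)<.025)&(x[...,2]>.008)&(x[...,2]<.03); q=x[m]
    if len(q): print(n,'bush',len(q),np.round(q.mean(0),4),np.round((q.max(0)+q.min(0))/2,4))
a=cv2.imread('pics/side2.png')[130:220,220:360]
cv2.imwrite('pics/v2.png',cv2.resize(a,(700,450),interpolation=cv2.INTER_CUBIC))
E
python3 go.py .4425 -.083 .186 -90
```

```text
side disc 16 [ 0.4966 -0.292   0.0246] [ 0.497  -0.2921  0.022 ] [0.0195469  0.02528369 0.02821259]
side bush 61 [ 0.4448 -0.0815  0.0162] [ 0.4453 -0.0823  0.0158]
top disc 161 [ 0.4731 -0.2852  0.0254] [ 0.4716 -0.2908  0.0237] [0.02140161 0.0256913  0.02990768]
turn rotvec [ 0.1   0.04 -0.03]
shift after turn [-0.0001 -0.0006  0.0532]
t 9.32 pos [ 0.4419 -0.0831  0.2392] rot [179.9   0.  -90. ] F [-0.5  0.5  0.3] M [ 0.01 -0.01  0.05] w 0.061 q [ 36.   5. -30. 120.   3.  56. -85.]
shift now [-0.     -0.0007  0.0532] rows 1.2762640698119745
```

View pics/v2.png

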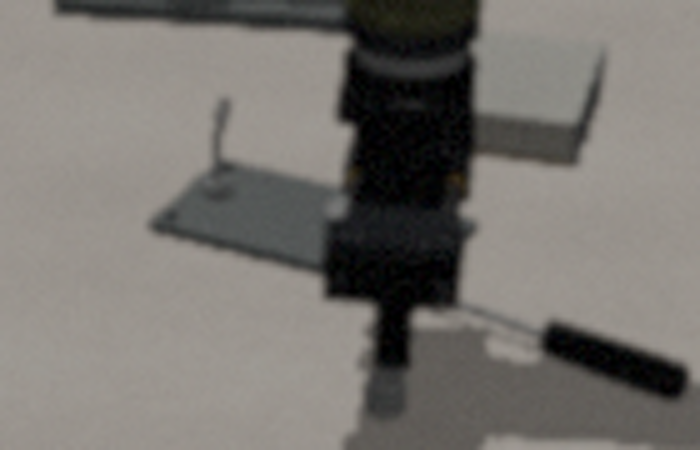

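The disc is home, with its top at z 0.0254 against 0.026 expected. The gripper stands over the bush, crop px (388,390).

Call:
jog_arm(
  rows=[
    [0.3, 0, -0.0005, 0.025, 0, 0, 0],
    [0.3, 0, 0, 0.018, 0, 0, 0],
    [0.3, 0, 0, 0.008, 0, 0, 0],
    [0.3, 0, 0, 0, 0, 0, 0],
    [1, 0, 0, 0, 0, 0, 0],
    [1, 0, 0, 0, 0, 0, 0],
    [1, 0, 0, 0, 0, 0, 0],
    [1, 0, 0, 0, 0, 0, 0],
    [1, 0, 0, 0, 0, 0, 0],
    [1, 0, 0, 0, 0, 0, 0],
    [1, 0, 0, 0, 0, 0, 0],
    [1, 0, 0, 0, 0, 0, 0],
  ],
  grip_force=15,
)

```text
time_s: 10.32
tool_pos: [0.4428, -0.0831, 0.1885]
tool_rot: [-180.0, -0.0, -90.0]
force: [-0.1, -0.0, 2.4]
grip_width: 0.0257
```

```bash
python3 go.py .4755 -.2895 .285 -90
```

```text
turn rotvec [-0.02 -0.02 -0.03]
shift after turn [ 0.2064 -0.0327 -0.0965]
t 10.32 pos [ 0.4428 -0.0831  0.1885] rot [-180.   -0.  -90.] F [-0.1 -0.   2.4] M [-0.02  0.13 -0.02] w 0.0257 q [ 35.  10. -30. 122.   6.  49. -88.]
shift now [ 0.2064 -0.0328 -0.0964] rows 5.519306275523785
```

Call:
jog_arm(
  rows=[
    [1, 0, 0, -0.025, 0, 0, 0],
    [1, 0, 0, -0.038, 0, 0, 0],
    [1, 0, 0, -0.0335, 0, 0, 0],
    [1, 0.0344, -0.0055, 0, 0, 0, 0],
    [1, 0.0344, -0.0055, 0, 0, 0, 0],
    [1, 0.0344, -0.0055, 0, 0, 0, 0],
    [1, 0.0344, -0.0055, 0, 0, 0, 0],
    [1, 0.0344, -0.0055, 0, 0, 0, 0],
    [1, 0.0344, -0.0055, 0, 0, 0, 0],
    [1, 0, 0, 0, 0, 0, 0],
    [1, 0, 0, 0, 0, 0, 0],
    [1, 0, 0, 0, 0, 0, 0],
  ],
)

```text
time_s: 11.32
tool_pos: [0.4754, -0.2889, 0.2841]
tool_rot: [179.9, 0.1, -90.0]
force: [0.8, 0.5, -1.0]
grip_width: 0.0255
```

```bash
python3 rel.py .013 .022 .1885;  python3 go.py .4755 -.2895 .285 -90; python3 - <<'E'
from h import *
a,_=save('side','side3.png'); cv2.imwrite('pics/v3.png',cv2.resize(a[120:200,240:340,::-1],(700,560),interpolation=cv2.INTER_CUBIC))
E
```

```text
tool [ 0.4754 -0.2889  0.2841] zb 0.09558940289149465 n 171 78 59
part midx 0.47760012956411657 ext [0.4659667  0.48923356] circle [ 0.48015538 -0.28382856]
pin midx 0.47896685242146403 circle [ 0.47908411 -0.29127925] y mean -0.2887894553324224
turn rotvec [0.01 0.01 0.09]
shift after turn [ 0.0014  0.0002 -0.0002]
t 11.52 pos [ 0.4757 -0.2881  0.2848] rot [180.    0.  -89.9] F [-0.3  0.1 -0.4] M [ 0.04  0.01 -0.02] w 0.0256 q [ 47.  14. -21. 104.   5.  63. -66.]
shift now [ 0.0014  0.0002 -0.0002] rows 0.03504107068016293
```

View pics/v3.png

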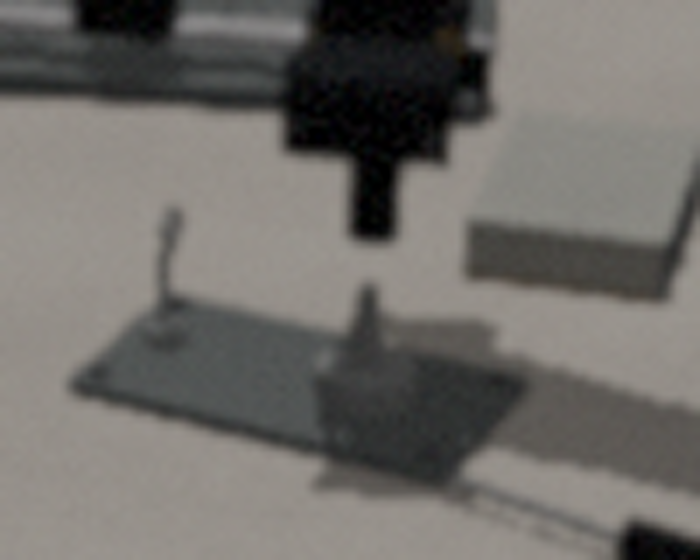

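Call:
jog_arm(
  rows=[
    [1, 0.0012, -0.0006, 0.006, 0, 0, 0],
    [1, 0, 0, 0.006, 0, 0, 0],
    [1, 0, 0, 0.006, 0, 0, 0],
    [1, 0, 0, 0.006, 0, 0, 0],
    [1, 0, 0, 0.006, 0, 0, 0],
    [1, 0, 0, 0.006, 0, 0, 0],
    [1, 0, 0, 0, 0, 0, 0],
    [1, 0, 0, 0, 0, 0, 0],
  ],
)

```text
time_s: 12.23
tool_pos: [0.476, -0.2906, 0.2481]
tool_rot: [179.9, 0.0, -90.0]
force: [-0.2, -0.6, -0.4]
grip_width: 0.026
```

```bash
python3 go.py .4755 -.2895 .285 -90
```

```text
turn rotvec [ 0.05  0.04 -0.03]
shift after turn [-0.0011  0.0005 -0.0369]
t 12.23 pos [ 0.476  -0.2906  0.2481] rot [179.9   0.  -90. ] F [-0.2 -0.6 -0.4] M [ 0.01 -0.03 -0.01] w 0.026 q [ 47.  16. -20. 106.   6.  59. -66.]
shift now [-0.0011  0.0005 -0.0369] rows 0.8845824858851442
```

Call:
jog_arm(
  rows=[
    [1, 0, 0, 0.007, 0, 0, 0],
    [1, 0, 0, 0.007, 0, 0, 0],
    [1, 0, 0, 0.007, 0, 0, 0],
    [1, 0, 0, 0.006, 0, 0, 0],
    [1, 0, 0, 0.004, 0, 0, 0],
    [1, 0, 0, 0, 0, 0, 0],
    [1, 0, 0, 0, 0, 0, 0],
  ],
)

```text
time_s: 12.82
tool_pos: [0.476, -0.2906, 0.2174]
tool_rot: [180.0, 0.0, -90.0]
force: [-0.8, 0.3, -0.8]
grip_width: 0.0259
```

```bash
python3 go.py .4755 -.2895 .285 -90
```

```text
turn rotvec [ 0.03  0.02 -0.03]
shift after turn [-0.0011  0.0005 -0.0676]
t 12.82 pos [ 0.476  -0.2906  0.2174] rot [180.   0. -90.] F [-0.8  0.3 -0.8] M [0.   0.03 0.  ] w 0.0259 q [ 46.  18. -20. 107.   7.  56. -67.]
shift now [-0.0011  0.0006 -0.0676] rows 1.6221564471888885
```

Call:
jog_arm(
  rows=[
    [1, 0, 0, 0.002, 0, 0, 0],
    [1, 0, 0, 0, 0, 0, 0],
    [1, 0, 0, 0, 0, 0, 0],
    [0.45, 0, 0, 0, 0, 0, 0],
    [0.45, 0, 0, 0, 0, 0, 0],
    [0.45, 0, 0, 0, 0, 0, 0],
    [0.45, 0, 0, 0, 0, 0, 0],
    [0.45, 0, 0, -0.02, 0, 0, 0],
    [0.2, 0, 0, -0.035, 0, 0, 0],
    [0, 0, 0, -0.04, 0, 0, 0],
    [0, 0, 0, -0.02, 0, 0, 0],
  ],
)

```text
time_s: 13.73
tool_pos: [0.4771, -0.2909, 0.3353]
tool_rot: [-179.7, -0.2, -90.0]
force: [-0.1, -0.2, 0.4]
grip_width: 0.0607
```

```bash
python3 go.py .502 .367 .33 -90
```

```text
turn rotvec [-0.27 -0.18 -0.02]
shift after turn [-0.6579 -0.0249  0.0053]
t 13.73 pos [ 0.4771 -0.2909  0.3353] rot [-179.7   -0.2  -90. ] F [-0.1 -0.2  0.4] M [-0.06 -0.04  0.01] w 0.0607 q [ 47.  11. -21. 101.   4.  68. -65.]
shift now [-0.6579 -0.0247  0.0034] rows 15.78925065793494
```

Call:
jog_arm(
  rows=[
    [0, -0.0387, -0.0015, 0, 0, 0, 0],
    [0, -0.0387, -0.0015, 0, 0, 0, 0],
    [0, -0.0387, -0.0015, 0, 0, 0, 0],
    [0, -0.0387, -0.0015, 0, 0, 0, 0],
    [0, -0.0387, -0.0015, 0, 0, 0, 0],
    [0, -0.0387, -0.0015, 0, 0, 0, 0],
    [0, -0.0387, -0.0015, 0, 0, 0, 0],
    [0, -0.0387, -0.0015, 0, 0, 0, 0],
    [0, 0, 0, 0, 0, 0, -6],
    [0, 0, 0, 0, 0, 0, -6],
    [0, 0, 0, 0, 0, 0, -6],
  ],
)

```text
time_s: 14.65
tool_pos: [0.4882, 0.0201, 0.3309]
tool_rot: [-180.0, -0.0, -71.6]
force: [-0.5, -0.7, -0.3]
grip_width: 0.087
```

```bash
python3 - <<'E'
from h import *
for n in('top','side'):
  for k in range(2):
    im,d=save(n,n+'4.png'); x=cloud(n,d)
    m=(d>0)&(np.hypot(x[...,0]-.476,x[...,1]+.289)<.018)&(x[...,2]>.03)&(x[...,2]<.055); q=x[m]
    if len(q): print(n,'bush',len(q),np.round(q.mean(0),4),np.percentile(q[:,2],[10,50,90]))
    m=(d>0)&(np.hypot(x[...,0]-.476,x[...,1]+.289)<.035)&(x[...,2]>.014)&(x[...,2]<.03); q=x[m]
    if len(q): print(n,'disc',len(q),np.round((q.max(0)+q.min(0))/2,4),np.percentile(q[:,2],[10,50,90]))
a=cv2.imread('pics/side4.png')[130:210,250:350]
b=cv2.imread('pics/top4.png')[180:260,280:380]
cv2.imwrite('pics/v4.png',np.hstack([cv2.resize(u,(400,320),interpolation=cv2.INTER_CUBIC) for u in(a,b)]))
E
python3 go.py .502 .367 .33 -72
```

```text
top bush 43 [ 0.4735 -0.2848  0.0445] [0.03307983 0.04676686 0.05041853]
top disc 128 [ 0.475  -0.2866  0.0219] [0.01578409 0.02520443 0.02861769]
top bush 41 [ 0.4739 -0.2851  0.044 ] [0.03289851 0.04530115 0.05022533]
top disc 125 [ 0.4768 -0.2893  0.0217] [0.01895546 0.02474923 0.02835716]
side disc 18 [ 0.4697 -0.2764  0.0188] [0.01521803 0.01837226 0.02119033]
side disc 24 [ 0.4698 -0.2769  0.0203] [0.01441958 0.01710806 0.02166859]
turn rotvec [-0.01 -0.01 -0.22]
shift after turn [-0.3269 -0.1206  0.0008]
t 14.85 pos [0.4883 0.0188 0.3308] rot [-180.    -0.   -72.2] F [ 0.   0.1 -0.3] M [-0.03 -0.04  0.02] w 0.087 q [ 30.   4. -36. 110.   2.  67. -79.]
shift now [-0.3274 -0.1194  0.0008] rows 8.356392282020654
```

View pics/v4.png

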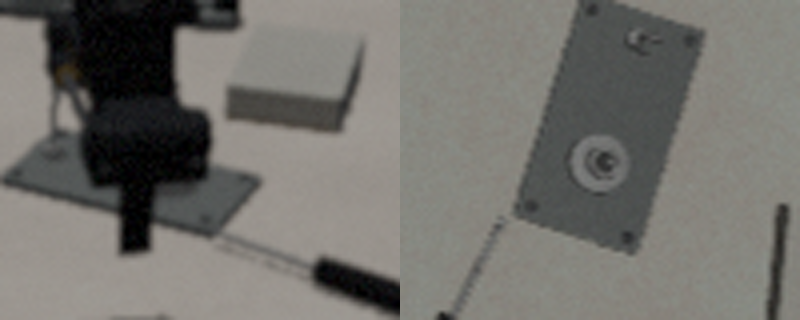

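Disc and bush both sit round the spindle: right half, px (600,160). The bush top is at z≈0.047 against 0.048 expected. On to the left tin.

Call:
jog_arm(
  rows=[
    [0, -0.0364, -0.0133, 0, 0, 0, 0],
    [0, -0.0364, -0.0133, 0, 0, 0, 0],
    [0, -0.0364, -0.0133, 0, 0, 0, 0],
    [0, -0.0364, -0.0133, 0, 0, 0, 0],
    [0, -0.0364, -0.0133, 0, 0, 0, 0],
    [0, -0.0364, -0.0133, 0, 0, 0, 0],
    [0, -0.0364, -0.0133, 0, 0, 0, 0],
    [0, -0.0364, -0.0133, 0, 0, 0, 0],
    [0, -0.0364, -0.0133, 0, 0, 0, 0],
    [0, 0, 0, 0.02, 0, 0, 0],
    [0, 0, 0, 0.01, 0, 0, 0],
    [0, 0, 0, 0, 0, 0, 0],
  ],
)

```text
time_s: 15.85
tool_pos: [0.5006, 0.3664, 0.2976]
tool_rot: [179.7, -0.1, -72.1]
force: [-0.1, -1.1, -0.3]
grip_width: 0.087
```

```bash
python3 go.py .502 .367 .219 -72
```

```text
turn rotvec [ 0.31 -0.12 -0.12]
shift after turn [-0.0001 -0.0015  0.0786]
t 15.85 pos [0.5006 0.3664 0.2976] rot [ 1.797e+02 -1.000e-01 -7.210e+01] F [-0.1 -1.1 -0.3] M [-0.1   0.03  0.03] w 0.087 q [  -3.   26.  -45.   94.   19.   69. -125.]
shift now [-0.0003 -0.0019  0.0786] rows 1.884286411798848
```

Call:
jog_arm(
  rows=[
    [0, 0, 0, 0.03, 0, 0, 0],
    [0, 0, 0, 0.025, 0, 0, 0],
    [0, 0, 0, 0.015, 0, 0, 0],
    [0, 0, 0, 0.009, 0, 0, 0],
    [0.1, 0, 0, 0, 0, 0, 0],
    [0.2, 0, 0, 0, 0, 0, 0],
    [0.25, 0, 0, 0, 0, 0, 0],
    [0.3, 0, 0, 0, 0, 0, 0],
    [1, 0, 0, 0, 0, 0, 0],
    [1, 0, 0, 0, 0, 0, 0],
    [1, 0, 0, 0, 0, 0, 0],
    [1, 0, 0, 0, 0, 0, 0],
  ],
  grip_force=30,
)

```text
time_s: 16.85
tool_pos: [0.502, 0.367, 0.2232]
tool_rot: [-179.9, -0.1, -72.1]
force: [0.5, -3.4, 5.1]
grip_width: 0.0616
```

```bash
python3 go.py .502 .367 .219 -72
```

```text
turn rotvec [-0.11 -0.1  -0.07]
shift after turn [ 0.     -0.      0.0042]
t 16.85 pos [0.502  0.367  0.2232] rot [-1.799e+02 -1.000e-01 -7.210e+01] F [ 0.5 -3.4  5.1] M [-0.9  -0.03  0.11] w 0.0616 q [  -5.   30.  -43.   97.   23.   62. -127.]
shift now [ 0.     -0.      0.0042] rows 0.09965348460394337
```

Call:
jog_arm(
  rows=[
    [1, 0, 0, -0.01, 0, 0, 0],
    [1, 0, 0, -0.015, 0, 0, 0],
    [1, 0, 0, -0.015, 0, 0, 0],
    [1, 0, 0, -0.008, 0, 0, 0],
    [1, 0, 0, 0, 0, 0, 0],
    [1, 0, 0, 0, 0, 0, 0],
    [1, 0, 0, 0, 0, 0, 0],
    [1, 0, 0, 0, 0, 0, 0],
    [1, 0, 0, 0, 0, 0, 0],
    [1, 0, 0, 0, 0, 0, 0],
  ],
)

```text
time_s: 17.68
tool_pos: [0.501, 0.3673, 0.269]
tool_rot: [179.9, -0.0, -72.0]
force: [0.6, 0.7, -5.3]
grip_width: 0.0618
```

```bash
cat > w.py <<'E'
from h import *
f=[]
for i in range(6):
    cams.read_camera('top'); f.append(status.get_obs()['force'])
print(np.round(np.mean(f,0),2),np.round(np.std(f,0),2))
E
python3 w.py; python3 go.py .502 .367 .2235 -72
```

```text
[-0.3  -0.16 -4.88] [0.41 0.55 0.35]
turn rotvec [ 0.01 -0.   -0.03]
shift after turn [ 0.0007 -0.0007  0.0461]
t 17.98 pos [0.5011 0.3675 0.2696] rot [180.  -0. -72.] F [-0.5  0.6 -4.7] M [ 0.01  0.02 -0.  ] w 0.0619 q [  -3.   27.  -45.   95.   21.   66. -126.]
shift now [ 0.0007 -0.0007  0.0461] rows 1.1064318109750462
```

Call:
jog_arm(
  rows=[
    [1, 0, 0, 0.014, 0, 0, 0],
    [1, 0, 0, 0.014, 0, 0, 0],
    [1, 0, 0, 0.01, 0, 0, 0],
    [1, 0, 0, 0.005, 0, 0, 0],
    [1, 0, 0, 0.003, 0, 0, 0],
    [1, 0, 0, 0, 0, 0, 0],
    [1, 0, 0, 0, 0, 0, 0],
  ],
)

```text
time_s: 18.57
tool_pos: [0.5011, 0.3676, 0.2233]
tool_rot: [-180.0, 0.0, -72.0]
force: [-0.8, 0.4, -4.1]
grip_width: 0.062
```

Call:
jog_arm(
  rows=[
    [1, 0, 0, 0.0015, 0, 0, 0],
    [1, 0, 0, 0, 0, 0, 0],
    [0.24, 0, 0, 0, 0, 0, 0],
    [0.2, 0, 0, 0, 0, 0, 0],
    [0, 0, 0, 0, 0, 0, 0],
    [0, 0, 0, 0, 0, 0, 0],
    [0, 0, 0, 0, 0, 0, 0],
    [0, 0, 0, 0, 0, 0, 0],
  ],
)

```text
time_s: 19.23
tool_pos: [0.5012, 0.3675, 0.2222]
tool_rot: [-180.0, 0.0, -72.0]
force: [0.2, -0.8, 0.9]
grip_width: 0.0845
```

```bash
python3 go.py .49 .251 .30 -72
```

```text
turn rotvec [-0.01  0.01 -0.04]
shift after turn [ 0.1073  0.0467 -0.0778]
t 19.23 pos [0.5012 0.3675 0.2222] rot [-180.    0.  -72.] F [ 0.2 -0.8  0.9] M [-0.04  0.04  0.01] w 0.0845 q [  -5.   30.  -43.   97.   23.   62. -127.]
shift now [ 0.1073  0.0466 -0.0778] rows 3.3699367235745967
```

Call:
jog_arm(
  rows=[
    [0, 0, 0, -0.02, 0, 0, 0],
    [0, 0, 0, -0.03, 0, 0, 0],
    [0, 0, 0, -0.028, 0, 0, 0],
    [0, 0, 0, 0, 0, 0, 0],
    [0, 0.0268, 0.0117, 0, 0, 0, 0],
    [0, 0.0268, 0.0117, 0, 0, 0, 0],
    [0, 0.0268, 0.0117, 0, 0, 0, 0],
    [0, 0.0268, 0.0117, 0, 0, 0, 0],
    [0, 0, 0, 0, 0, 0, 0],
    [0, 0, 0, 0, 0, 0, 0],
  ],
)

```text
time_s: 20.07
tool_pos: [0.4902, 0.2491, 0.3]
tool_rot: [-180.0, -0.1, -72.3]
force: [-0.5, 0.8, -0.1]
grip_width: 0.0869
```

```bash
python3 go.py .49 .251 .222 -72
```

```text
turn rotvec [-0.01 -0.08 -0.25]
shift after turn [-0.0019 -0.0004  0.078 ]
t 20.07 pos [0.4902 0.2491 0.3   ] rot [-1.80e+02 -1.00e-01 -7.23e+01] F [-0.5  0.8 -0.1] M [0.06 0.04 0.04] w 0.0869 q [  11.   16.  -47.  104.   13.   66. -112.]
shift now [-0.002  -0.0004  0.078 ] rows 1.8712588307617275
```

Call:
jog_arm(
  rows=[
    [0, -0.0005, -0.0005, 0.03, 0, 0, 0],
    [0, 0, 0, 0.025, 0, 0, 0],
    [0, 0, 0, 0.015, 0, 0, 0],
    [0, 0, 0, 0.009, 0, 0, 0],
    [0.1, 0, 0, 0, 0, 0, 0],
    [0.2, 0, 0, 0, 0, 0, 0],
    [0.25, 0, 0, 0, 0, 0, 0],
    [0.3, 0, 0, 0, 0, 0, 0],
    [1, 0, 0, 0, 0, 0, 0],
    [1, 0, 0, 0, 0, 0, 0],
    [1, 0, 0, 0, 0, 0, 0],
    [1, 0, 0, 0, 0, 0, 0],
  ],
)

```text
time_s: 21.07
tool_pos: [0.4908, 0.2514, 0.2224]
tool_rot: [-179.9, -0.1, -72.1]
force: [0.6, -2.4, 5.5]
grip_width: 0.0623
```

```bash
python3 go.py .49 .251 .222 -72
```

```text
turn rotvec [-0.11 -0.08 -0.06]
shift after turn [0.0001 0.0008 0.0004]
t 21.07 pos [0.4908 0.2514 0.2224] rot [-1.799e+02 -1.000e-01 -7.210e+01] F [ 0.6 -2.4  5.5] M [-0.72 -0.08  0.07] w 0.0623 q [   8.   22.  -44.  107.   18.   58. -116.]
shift now [0.0001 0.0008 0.0004] rows 0.022307697485672424
```

Call:
jog_arm(
  rows=[
    [1, 0, 0, -0.01, 0, 0, 0],
    [1, 0, 0, -0.015, 0, 0, 0],
    [1, 0, 0, -0.015, 0, 0, 0],
    [1, 0, 0, -0.008, 0, 0, 0],
    [1, 0, 0, 0, 0, 0, 0],
    [1, 0, 0, 0, 0, 0, 0],
    [1, 0, 0, 0, 0, 0, 0],
    [1, 0, 0, 0, 0, 0, 0],
    [1, 0, 0, 0, 0, 0, 0],
    [1, 0, 0, 0, 0, 0, 0],
  ],
)

```text
time_s: 21.9
tool_pos: [0.4898, 0.2516, 0.2686]
tool_rot: [179.9, 0.0, -72.0]
force: [0.1, -0.8, -3.0]
grip_width: 0.0621
```

```bash
python3 w.py; python3 go.py .49 .251 .222 -72
```

```text
[-0.28  0.13 -2.71] [0.29 0.24 0.58]
turn rotvec [ 0.   -0.   -0.03]
shift after turn [0.0007 0.0002 0.0472]
t 22.2 pos [0.49   0.2517 0.2692] rot [180.  -0. -72.] F [-0.5  0.4 -3.1] M [-0.06  0.01 -0.02] w 0.0621 q [  10.   18.  -46.  105.   15.   63. -113.]
shift now [0.0007 0.0002 0.0472] rows 1.1310956490011355
```

Call:
jog_arm(
  rows=[
    [1, 0, 0, 0.014, 0, 0, 0],
    [1, 0, 0, 0.014, 0, 0, 0],
    [1, 0, 0, 0.01, 0, 0, 0],
    [1, 0, 0, 0.006, 0, 0, 0],
    [1, 0, 0, 0.0035, 0, 0, 0],
    [1, 0, 0, 0, 0, 0, 0],
    [1, 0, 0, 0, 0, 0, 0],
  ],
)

```text
time_s: 22.78
tool_pos: [0.4891, 0.2516, 0.2223]
tool_rot: [179.8, -0.1, -72.0]
force: [-7.1, -4.8, 12.2]
grip_width: 0.0618
```

```bash
python3 go.py .49 .251 .222 -72
```

```text
turn rotvec [ 0.23 -0.12 -0.02]
shift after turn [ 0.0008 -0.0006  0.0003]
t 22.78 pos [0.4891 0.2516 0.2223] rot [ 1.798e+02 -1.000e-01 -7.200e+01] F [-7.1 -4.8 12.2] M [-0.94  1.48  0.05] w 0.0618 q [   8.   22.  -44.  107.   18.   58. -116.]
shift now [ 0.0008 -0.0007  0.0003] rows 0.02568597376854239
```

Call:
jog_arm(
  rows=[
    [1, 0, 0, -0.001, 0, 0, 0],
    [0.24, 0, 0, 0, 0, 0, 0],
    [0.2, 0, 0, 0, 0, 0, 0],
    [0, 0, 0, 0, 0, 0, 0],
    [0, 0, 0, 0, 0, 0, 0],
    [0, 0, 0, 0, 0, 0, 0],
    [0, 0, 0, 0, 0, 0, 0],
    [0, 0, 0, -0.02, 0, 0, 0],
    [0, 0, 0, -0.03, 0, 0, 0],
    [0, 0, 0, -0.028, 0, 0, 0],
    [0, 0, 0, 0, 0, 0, 0],
  ],
)

```text
time_s: 23.7
tool_pos: [0.4916, 0.2533, 0.3062]
tool_rot: [-179.5, 0.0, -72.0]
force: [1.0, 0.9, 0.6]
grip_width: 0.0867
```

```bash
python3 go.py .4755 .147 .30 -72
```

```text
turn rotvec [-0.53  0.03 -0.03]
shift after turn [0.0961 0.0481 0.0062]
t 23.7 pos [0.4916 0.2533 0.3062] rot [-179.5    0.   -72. ] F [1.  0.9 0.6] M [ 0.04 -0.03  0.04] w 0.0867 q [  11.   16.  -47.  103.   13.   66. -112.]
shift now [0.0961 0.0481 0.0057] rows 2.582226033935603
```

Call:
jog_arm(
  rows=[
    [0, 0.0238, 0.0116, 0, 0, 0, 0],
    [0, 0.0238, 0.0116, 0, 0, 0, 0],
    [0, 0.0238, 0.0116, 0, 0, 0, 0],
    [0, 0.0238, 0.0116, 0, 0, 0, 0],
    [0, 0, 0, 0, 0, 0, 0],
    [0, 0, 0, 0, 0, 0, 0],
    [0, 0, 0, 0, 0, 0, 0],
  ],
)

```text
time_s: 24.28
tool_pos: [0.4752, 0.1473, 0.3008]
tool_rot: [-180.0, 0.0, -72.0]
force: [-0.2, 0.3, -0.0]
grip_width: 0.0868
```

```bash
python3 go.py .4755 .147 .222 -72
```

```text
turn rotvec [-0.03  0.01 -0.03]
shift after turn [ 0.0003 -0.0002  0.0788]
t 24.28 pos [0.4752 0.1473 0.3008] rot [-180.    0.  -72.] F [-0.2  0.3 -0. ] M [ 0.05  0.05 -0.02] w 0.0868 q [ 23.   8. -45. 111.   6.  64. -97.]
shift now [ 0.0003 -0.0001  0.0788] rows 1.8891307961751085
```

Call:
jog_arm(
  rows=[
    [0, 0, 0, 0.03, 0, 0, 0],
    [0, 0, 0, 0.025, 0, 0, 0],
    [0, 0, 0, 0.015, 0, 0, 0],
    [0, 0, 0, 0.009, 0, 0, 0],
    [0.1, 0, 0, 0, 0, 0, 0],
    [0.2, 0, 0, 0, 0, 0, 0],
    [0.25, 0, 0, 0, 0, 0, 0],
    [0.3, 0, 0, 0, 0, 0, 0],
    [1, 0, 0, 0, 0, 0, 0],
    [1, 0, 0, 0, 0, 0, 0],
    [1, 0, 0, 0, 0, 0, 0],
    [1, 0, 0, 0, 0, 0, 0],
  ],
)

```text
time_s: 25.28
tool_pos: [0.4759, 0.1468, 0.2228]
tool_rot: [-179.9, -0.1, -72.0]
force: [-2.2, -1.2, 5.9]
grip_width: 0.0616
```

Call:
jog_arm(
  rows=[
    [1, 0, 0, -0.01, 0, 0, 0],
    [1, 0, 0, -0.015, 0, 0, 0],
    [1, 0, 0, -0.015, 0, 0, 0],
    [1, 0, 0, -0.008, 0, 0, 0],
    [1, 0, 0, 0, 0, 0, 0],
    [1, 0, 0, 0, 0, 0, 0],
    [1, 0, 0, 0, 0, 0, 0],
    [1, 0, 0, 0, 0, 0, 0],
    [1, 0, 0, 0, 0, 0, 0],
    [1, 0, 0, 0, 0, 0, 0],
  ],
)

```text
time_s: 26.12
tool_pos: [0.475, 0.1467, 0.2691]
tool_rot: [179.9, 0.0, -72.0]
force: [0.2, -0.2, -1.2]
grip_width: 0.0617
```

```bash
python3 w.py; python3 go.py .4755 .147 .222 -72
```

```text
[-0.13  0.22 -2.19] [0.33 0.25 0.35]
turn rotvec [ 0.01 -0.   -0.03]
shift after turn [-0.0001 -0.0003  0.0476]
t 26.42 pos [0.4752 0.1468 0.2696] rot [180.  -0. -72.] F [-0.4  0.3 -2.1] M [0.01 0.03 0.03] w 0.0616 q [ 22.  10. -45. 112.   8.  61. -99.]
shift now [-0.0001 -0.0004  0.0476] rows 1.142374080650453
```

Call:
jog_arm(
  rows=[
    [1, 0, 0, 0.014, 0, 0, 0],
    [1, 0, 0, 0.014, 0, 0, 0],
    [1, 0, 0, 0.01, 0, 0, 0],
    [1, 0, 0, 0.005, 0, 0, 0],
    [1, 0, 0, 0.0035, 0, 0, 0],
    [1, 0, 0, 0, 0, 0, 0],
    [1, 0, 0, 0, 0, 0, 0],
  ],
)

```text
time_s: 27.0
tool_pos: [0.4755, 0.147, 0.2235]
tool_rot: [-180.0, 0.0, -72.0]
force: [-0.2, -0.0, -1.8]
grip_width: 0.062
```

```bash
python3 go.py .4755 .147 .222 -72
```

```text
turn rotvec [-0.04  0.   -0.02]
shift after turn [0.     0.     0.0015]
t 27.0 pos [0.4755 0.147  0.2235] rot [-180.    0.  -72.] F [-0.2 -0.  -1.8] M [-0.02 -0.05  0.  ] w 0.062 q [  20.   15.  -44.  115.   12.   55. -102.]
shift now [0.     0.     0.0015] rows 0.03662823993330179
```

Call:
jog_arm(
  rows=[
    [1, 0, 0, 0.001, 0, 0, 0],
    [1, 0, 0, 0, 0, 0, 0],
    [0.24, 0, 0, 0, 0, 0, 0],
    [0.2, 0, 0, 0, 0, 0, 0],
    [0, 0, 0, 0, 0, 0, 0],
    [0, 0, 0, 0, 0, 0, 0],
    [0, 0, 0, 0, 0, 0, 0],
    [0, 0, 0, -0.02, 0, 0, 0],
    [0, 0, 0, -0.03, 0, 0, 0],
    [0, 0, 0, -0.028, 0, 0, 0],
    [0, 0, 0, 0, 0, 0, 0],
    [0, 0, 0, 0, 0, 0, 0],
  ],
)

```text
time_s: 28.0
tool_pos: [0.4759, 0.147, 0.3018]
tool_rot: [-179.8, -0.1, -72.1]
force: [0.1, 0.6, -0.0]
grip_width: 0.087
```

```bash
python3 go.py .502 .3675 .30 -72
```

```text
turn rotvec [-0.2  -0.08 -0.05]
shift after turn [-0.2016 -0.093   0.0018]
t 28.0 pos [0.4759 0.147  0.3018] rot [-1.798e+02 -1.000e-01 -7.210e+01] F [ 0.1  0.6 -0. ] M [0.03 0.02 0.02] w 0.087 q [ 23.   8. -46. 110.   6.  64. -97.]
shift now [-0.2017 -0.0928  0.0018] rows 5.324048846593813
```

Call:
jog_arm(
  rows=[
    [0, -0.0288, -0.0132, 0, 0, 0, 0],
    [0, -0.0288, -0.0132, 0, 0, 0, 0],
    [0, -0.0288, -0.0132, 0, 0, 0, 0],
    [0, -0.0288, -0.0132, 0, 0, 0, 0],
    [0, -0.0288, -0.0132, 0, 0, 0, 0],
    [0, -0.0288, -0.0132, 0, 0, 0, 0],
    [0, -0.0288, -0.0132, 0, 0, 0, 0],
    [0, 0, 0, 0, 0, 0, 0],
    [0, 0, 0, 0, 0, 0, 0],
    [0, 0, 0, 0, 0, 0, 0],
  ],
)

```text
time_s: 28.83
tool_pos: [0.5006, 0.3664, 0.2986]
tool_rot: [179.8, -0.1, -72.0]
force: [0.0, -0.5, -0.1]
grip_width: 0.0868
```

```bash
python3 go.py .5012 .3675 .222 -72; python3 - <<'E'
from h import *
a,d=save('side','side5.png'); b,_=save('top','top5.png')
cv2.imwrite('pics/v5.png',np.hstack([cv2.resize(a[220:350,210:360,::-1],(400,347)),cv2.resize(b[180:280,90:240,::-1],(400,347))]))
E
```

```text
turn rotvec [ 0.16 -0.08 -0.01]
shift after turn [-0.0009 -0.0009  0.0766]
t 28.83 pos [0.5006 0.3664 0.2986] rot [ 1.798e+02 -1.000e-01 -7.200e+01] F [ 0.  -0.5 -0.1] M [-0.03  0.01 -0.02] w 0.0868 q [  -2.   26.  -47.   94.   20.   69. -125.]
shift now [-0.001  -0.0011  0.0766] rows 1.836635291633279
```

View pics/v5.png

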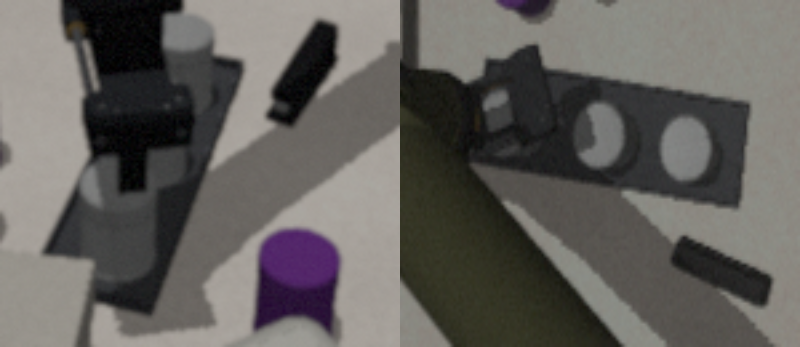

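All three tins stand upright in the tray: left half, tins at px (118,230) under the gripper, (165,170) behind it and (190,60). Next I regrip tin_a and lift it.

Call:
jog_arm(
  rows=[
    [0, 0, 0, 0.03, 0, 0, 0],
    [0, 0, 0, 0.025, 0, 0, 0],
    [0, 0, 0, 0.014, 0, 0, 0],
    [0, 0, 0, 0.008, 0, 0, 0],
    [0.1, 0, 0, 0, 0, 0, 0],
    [0.2, 0, 0, 0, 0, 0, 0],
    [0.25, 0, 0, 0, 0, 0, 0],
    [0.3, 0, 0, 0, 0, 0, 0],
    [1, 0, 0, 0, 0, 0, 0],
    [1, 0, 0, 0, 0, 0, 0],
    [1, 0, 0, 0, 0, 0, 0],
    [1, 0, 0, 0, 0, 0, 0],
  ],
)

```text
time_s: 29.93
tool_pos: [0.5012, 0.3677, 0.2245]
tool_rot: [-179.9, 0.0, -72.0]
force: [0.6, -0.2, 5.6]
grip_width: 0.062
```

Call:
jog_arm(
  rows=[
    [1, 0, 0, -0.01, 0, 0, 0],
    [1, 0, 0, -0.02, 0, 0, 0],
    [1, 0, 0, -0.025, 0, 0, 0],
    [1, 0, 0, -0.025, 0, 0, 0],
    [1, 0, 0, -0.025, 0, 0, 0],
    [1, 0, 0, -0.025, 0, 0, 0],
    [1, 0, 0, -0.015, 0, 0, 0],
    [1, 0, 0, -0.005, 0, 0, 0],
    [1, 0, 0, 0, 0, 0, 0],
    [1, 0, 0, 0, 0, 0, 0],
    [1, 0, 0, 0, 0, 0, 0],
    [1, 0, 0, 0, 0, 0, 0],
  ],
)

```text
time_s: 30.93
tool_pos: [0.5007, 0.3665, 0.3713]
tool_rot: [179.8, -0.1, -72.0]
force: [0.2, -0.1, -4.6]
grip_width: 0.0617
```

```bash
python3 w.py; python3 go.py .5012 .3675 .222 -72; python3 - <<'E'
from h import *
a,d=save('side','side6.png'); b,_=save('top','top6.png')
cv2.imwrite('pics/v6.png',np.hstack([cv2.resize(a[130:350,130:370,::-1],(400,367)),cv2.resize(b[90:290,90:370,::-1],(400,367))]))
E
```

```text
[-0.02  0.02 -5.29] [0.21 0.45 0.41]
turn rotvec [ 0.03 -0.   -0.03]
shift after turn [-0.0003 -0.0004  0.1509]
t 31.23 pos [0.5009 0.3671 0.3729] rot [180.  -0. -72.] F [-0.2  0.4 -5.2] M [-0.02 -0.01  0.01] w 0.0618 q [  -0.   23.  -49.   89.   17.   77. -123.]
shift now [-0.0003 -0.0005  0.1509] rows 3.6184648116072875
```

View pics/v6.png

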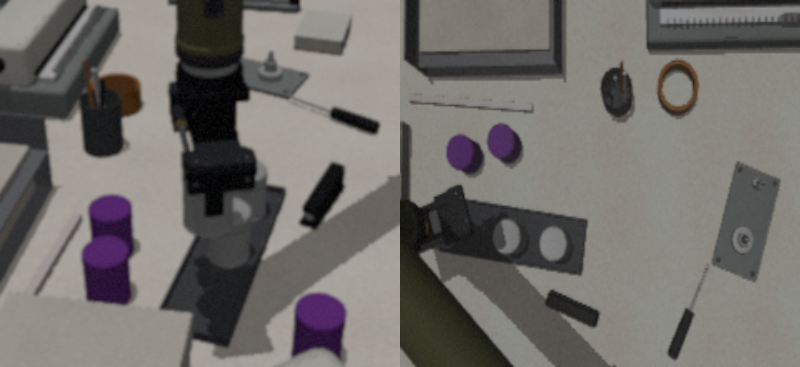

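Tin_a is held upright, with its underside at about 0.153 m. The other two tins stand in the tray, the disc and bush are on the spindle, and everything else is where it was.

```bash
python3 -c "
from h import *
print(env.sign_off(), status.get_obs()['time_s'])"
```

```text
the job is handed in; nothing more can be done
the job is handed in; nothing more can be done
```

The stand is ready and the job is handed in at about 31 s. The arm is holding tin_a, the left tin and the heaviest.

- **Stand:** The disc went on first, then the bush. Both threaded without contact forces, seated and were let go. Depth readings put the disc top at about 25 mm (26 expected) and the bush top at about 47 mm (48 expected). These are good to a couple of millimetres.
- **Hefting, left to right:** Each tin was lifted about 46 mm and stood back upright in the tray.

| Tin | Force when lifted (N) | Mass (kg) |
|---|---|---|
| tin_a | 4.9 | about 0.50 |
| tin_b | 2.7 | about 0.28 |
| tin_c | 2.2 | about 0.22 |

- **Final hold:** Tin_a is upright and still over the tray, its underside at about 153 mm. It read 5.3 N on this second lift, again clearly the heaviest.
- **Last pictures:** The other two tins stand in the tray, and nothing else visibly moved.
- **Checks that disagreed:** The two cameras differed by up to 4 mm in position. When I compared the held part with the spindle, the side camera's y fit was off by several mm. I used a position between the two cameras' readings and watched the wrist force on the way down.
- **Contact force:** Setting tin_b down pressed it into the tray with about 12 N before I backed off 1 mm and released. That is well under the limits.

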